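# Scoop hex nuts from the parts tray into the tin

## Robot

A 6-joint arm with a two-finger parallel gripper is mounted at the origin on a cart in front of the work surface, level with it; the furniture and walls round the work are solid. World frame = base frame: x ahead of the robot, y to its left, z up, the work surface at z = 0. Lengths are in m, angles in rad, forces in N, time in s.
With the tool pointing down it reaches from about 0.25 to 0.725 m from the base axis. Payload 4 kg.
Tool frame: the origin (TCP) lies midway between the tips of the shut fingers; the grasp point (between the pads) lies 19 mm behind it (bot.grip_point_offset is the distance from the TCP to the grasp point, in m); z points along the fingers, y is the line along which they close (so a half turn about z gives the same grasp; the last joint's range is limited). The gripper opens to 85 mm and grips with 20 to 120 N. Pads are 22 mm wide; open, the fingers measure 114 mm over their backs; the gripper's body (76 mm by 85 mm) begins 54 mm behind the grasp point. The pads swing forward as they close: fully open they stand 13 mm farther back than shut.
Start: joints at [-1.248, 0.241, 0.005, 1.335, 0, 1.571], TCP at [0.159, -0.474, 0.231] pointing down, gripper open.
Joint ranges: [-2.72, 2.72], [-1.05, 1.87], [-1.09, 1.28], [-1.99, 2.15], [-1.42, 1.44], [-3.14, 3.14]. Speed limits (rad/s): [2.79, 2.79, 3.14, 3.14, 3.14, 3.14].

## Interface

Orientations are given as a unit quaternion [x, y, z, w].
In Python, from workcell import bot gives the robot as it stands.
- The arm moves only by the tool step_arm, never from a script. Its argument "targets" is text: rows parted by semicolons, each of 7 numbers parted by spaces: the opening, from -1 (shut) to 1 (fully open), so that 0 is half open, then the shift along the world's x, y, z normalised to -1 to 1, where 1 is 0.5 m, then the turn, a rotation vector about the world's x, y, z normalised to -1 to 1, where 1 is pi/4 rad. In form: gripper x y z wx wy wz; .... A call has 1 to 10 rows; each row is the pose to reach, as a shift and turn from the pose commanded when the call began; what a row does not reach only later rows make up. A row lasts 1/12 s, in which the tool goes at most 41.7 mm and 7.16 degrees, less where a joint would pass 70% of its speed; a pose out of reach is approached as far as the arm can. A call with a number of a shift or a turn outside -1 to 1 is refused whole. A call with a gripper value outside its range is refused whole. The fingers move at their own pace and stop on an object; the grip force is fixed at half the most. Time passes only in rows, so rows that repeat a pose let the fingers close. It gives the time, the measured TCP pose, the force, the opening and the grip force at its end, in the units of the state.
- bot.get_obs(): the state, without advancing time (a new reading comes with each control period).
- bot.camera(name): name is "scene" or "top"; returns the picture (384x512x3 uint8, red, green, blue); there is no depth.
- bot.camera_info(name): a dict with "vertical_fov" (degrees; the focal length in pixels is half the picture's height over the tangent of half this angle, whatever the lens; pixels are square), "cx", "cy" (the principal point, pixels), "pose" (4x4, takes a point from camera to world coordinates). Camera axes: x right, y up, looking along -z (the intrinsics and any distortion apply to the point x, -y, -z); pixel columns grow to the right and rows downward; lengths in m; the calibration is good to about 2 mm. A picture is of the moment at which its call begins. camera_info takes no time and is no camera call.
- bot.job_done(): hands the job in; it is judged then, once.
The state is a dict: "clock": time; "joint_pos": joint angles; "joint_vel": joint speeds; "tau": joint torques, N m; "eef_pos": TCP position; "tool_rot": TCP orientation; "ft_force": force on the tool from outside, world axes, zero at the start; "ft_torque": the same for the moment, N m; "grip_width": finger opening in m; "grasp_force": force on a finger pad.
Only numpy, scipy, OpenCV 4.12 (cv2) and the standard library are available. Lean on these libraries where they do the work, as an engineer would, in place of code of your own. Each camera call takes 0.05 s, during which the arm holds its last target. There are 200 camera calls.

## Task

The nut scoop is parked handle-first in its wooden cubby: draw it out by its bowl, lay it flat on the bench clear of the cubby and let go, then take it again by its handle. Scoop nuts out of the long tray and tip them into the open coffee tin until at least three of the five are in the tin (any left over stay in the tray, none elsewhere, and the gripper's fingers must not touch the nuts), then lay the scoop down flat, right way up, on the bare bench beside the tray and tin and outside the cubby. Keep the tin upright, and do not disturb the masking tape, the purple-lidded tub or the wood offcut.

Things in the scene. Friction and masses are not known exactly. Their poses are not given: they have to be found in the camera images.
- scoop: loose aluminium scoop, 190 g; starts flat on the bench, handle in the cubby, bowl outside. Origin: middle of bowl's underside; +x out of the open mouth. Bowl 90 mm long (x -45 to 45); rear part (x -45 to -5) 62 wide outside with parallel walls 3 thick, 30 high (grip across these), then walls 18 high flaring to 73 wide at x 14; ahead a flat open blade 74 wide; floor 2 thick, lip at x 45; back wall 48 high
- scoop_handle: the scoop's wooden handle, fixed to it, origin and axes as scoop. Straight bar 18 mm wide (y; grip across this) and 18 thick, rising rearward at 15 degrees: its centre line runs from (x -53, z 45) to (x -161, z 73) mm; middle at (x -107, z 59)
- cubby: fixed plywood pigeonhole 130 mm deep (x), 90 mm wide, 112 mm high outside, 72 mm wide inside; origin in the middle of its underside; its open side faces its +x, the open face lies at x = +65 mm. Inner floor 4 mm, roof at 103 to 112 mm: no room for fingers inside
- tray: fixed dark steel open tray 290 mm long (x), 90 wide, 28 high, upright walls and floor 4 mm thick; origin in the middle of its underside. The nuts start over x = -24 to +94 mm; from x = -141 to -25 it is bare, room to set the bowl down facing +x, the handle passing above the end wall. Nuts pushed to the +x end wall ride onto the blade; if they jam, back off and jiggle
- tin: loose open coffee tin, red, 134 mm across, 163 mm high, clear mouth about 116 mm, inner floor at 6 mm, 0.5 kg; origin in the middle of its underside, z up
- masking_tape: loose roll of masking tape lying flat, 84 mm across, 24 mm high; bystander; origin in the middle of its underside
- purple_tub: loose tub with purple lid, 73 x 107 x 110 mm; bystander; origin in the middle of its underside
- offcut: loose wood offcut 64 x 150 x 38 mm (long along its y); bystander; origin in the middle of its underside
- nut1: big plain steel hex nut, 22 mm across flats, 25 mm across corners, 15 mm thick, 30 g, edges chamfered 4.5 mm at top and bottom, oiled so it slides on any surface tilted more than about 20 degrees; origin in the middle of its underside as built; starts lying flat in the tray
- nut2: big plain steel hex nut, 22 mm across flats, 25 mm across corners, 15 mm thick, 30 g, edges chamfered 4.5 mm at top and bottom, oiled so it slides on any surface tilted more than about 20 degrees; origin in the middle of its underside as built; starts lying flat in the tray
- nut3: big plain steel hex nut, 22 mm across flats, 25 mm across corners, 15 mm thick, 30 g, edges chamfered 4.5 mm at top and bottom, oiled so it slides on any surface tilted more than about 20 degrees; origin in the middle of its underside as built; starts lying flat in the tray
- nut4: big plain steel hex nut, 22 mm across flats, 25 mm across corners, 15 mm thick, 30 g, edges chamfered 4.5 mm at top and bottom, oiled so it slides on any surface tilted more than about 20 degrees; origin in the middle of its underside as built; starts lying flat in the tray
- nut5: big plain steel hex nut, 22 mm across flats, 25 mm across corners, 15 mm thick, 30 g, edges chamfered 4.5 mm at top and bottom, oiled so it slides on any surface tilted more than about 20 degrees; origin in the middle of its underside as built; starts lying flat in the tray
Things that resemble listed ones, but are neither listed nor needed, are in the scene too. What is shaped like the tin but turquoise is not meant.

How it is judged:
On the way, in this order (a step that is already met when the one before it is completed fails the run):
1. the scoop is out of the cubby (handle end clear of it), lying flat on the bench, let go (horizontal distance between scoop and cubby above 0.23 m and angle between scoop's own z axis and vertical below 0.12 rad and height (world z) of scoop between -0.01 and 0.008 m and contact force between the fingers and scoop below 0.1 N), for 0.2 s.
2. at least one nut is in the bowl, the scoop raised clear above the bench and held by the fingers on its handle (height (world z) of scoop above 0.06 m and contact force between the fingers and scoop_handle above 1 N and ((x of nut1 in the frame of scoop between -0.048 and 0.047 m and y of nut1 in the frame of scoop between -0.037 and 0.037 m and z of nut1 in the frame of scoop between -0.005 and 0.06 m) or (x of nut2 in the frame of scoop between -0.048 and 0.047 m and y of nut2 in the frame of scoop between -0.037 and 0.037 m and z of nut2 in the frame of scoop between -0.005 and 0.06 m) or (x of nut3 in the frame of scoop between -0.048 and 0.047 m and y of nut3 in the frame of scoop between -0.037 and 0.037 m and z of nut3 in the frame of scoop between -0.005 and 0.06 m) or (x of nut4 in the frame of scoop between -0.048 and 0.047 m and y of nut4 in the frame of scoop between -0.037 and 0.037 m and z of nut4 in the frame of scoop between -0.005 and 0.06 m) or (x of nut5 in the frame of scoop between -0.048 and 0.047 m and y of nut5 in the frame of scoop between -0.037 and 0.037 m and z of nut5 in the frame of scoop between -0.005 and 0.06 m))), for 0.2 s.
At the end, for the whole second after the job is handed in: At least three nuts in the tin, upright within 0.1 rad; the others in the tray; the scoop right way up and flat (0.12 rad) on the bench, let go, off the tray, bowl centre over 110 mm from the tin's axis and 160 mm from the cubby's centre; scoop and nuts at rest ((((horizontal distance between nut1 and tin below 0.062 m and height (world z) of nut1 below 0.11 m) and (horizontal distance between nut2 and tin below 0.062 m and height (world z) of nut2 below 0.11 m) and (horizontal distance between nut3 and tin below 0.062 m and height (world z) of nut3 below 0.11 m)) or ((horizontal distance between nut1 and tin below 0.062 m and height (world z) of nut1 below 0.11 m) and (horizontal distance between nut2 and tin below 0.062 m and height (world z) of nut2 below 0.11 m) and (horizontal distance between nut4 and tin below 0.062 m and height (world z) of nut4 below 0.11 m)) or ((horizontal distance between nut1 and tin below 0.062 m and height (world z) of nut1 below 0.11 m) and (horizontal distance between nut2 and tin below 0.062 m and height (world z) of nut2 below 0.11 m) and (horizontal distance between nut5 and tin below 0.062 m and height (world z) of nut5 below 0.11 m)) or ((horizontal distance between nut1 and tin below 0.062 m and height (world z) of nut1 below 0.11 m) and (horizontal distance between nut3 and tin below 0.062 m and height (world z) of nut3 below 0.11 m) and (horizontal distance between nut4 and tin below 0.062 m and height (world z) of nut4 below 0.11 m)) or ((horizontal distance between nut1 and tin below 0.062 m and height (world z) of nut1 below 0.11 m) and (horizontal distance between nut3 and tin below 0.062 m and height (world z) of nut3 below 0.11 m) and (horizontal distance between nut5 and tin below 0.062 m and height (world z) of nut5 below 0.11 m)) or ((horizontal distance between nut1 and tin below 0.062 m and height (world z) of nut1 below 0.11 m) and (horizontal distance between nut4 and tin below 0.062 m and height (world z) of nut4 below 0.11 m) and (horizontal distance between nut5 and tin below 0.062 m and height (world z) of nut5 below 0.11 m)) or ((horizontal distance between nut2 and tin below 0.062 m and height (world z) of nut2 below 0.11 m) and (horizontal distance between nut3 and tin below 0.062 m and height (world z) of nut3 below 0.11 m) and (horizontal distance between nut4 and tin below 0.062 m and height (world z) of nut4 below 0.11 m)) or ((horizontal distance between nut2 and tin below 0.062 m and height (world z) of nut2 below 0.11 m) and (horizontal distance between nut3 and tin below 0.062 m and height (world z) of nut3 below 0.11 m) and (horizontal distance between nut5 and tin below 0.062 m and height (world z) of nut5 below 0.11 m)) or ((horizontal distance between nut2 and tin below 0.062 m and height (world z) of nut2 below 0.11 m) and (horizontal distance between nut4 and tin below 0.062 m and height (world z) of nut4 below 0.11 m) and (horizontal distance between nut5 and tin below 0.062 m and height (world z) of nut5 below 0.11 m)) or ((horizontal distance between nut3 and tin below 0.062 m and height (world z) of nut3 below 0.11 m) and (horizontal distance between nut4 and tin below 0.062 m and height (world z) of nut4 below 0.11 m) and (horizontal distance between nut5 and tin below 0.062 m and height (world z) of nut5 below 0.11 m))) and ((horizontal distance between nut1 and tin below 0.062 m and height (world z) of nut1 below 0.11 m) or (x of nut1 in the frame of tray between -0.145 and 0.145 m and y of nut1 in the frame of tray between -0.045 and 0.045 m and z of nut1 in the frame of tray between -0.005 and 0.05 m)) and ((horizontal distance between nut2 and tin below 0.062 m and height (world z) of nut2 below 0.11 m) or (x of nut2 in the frame of tray between -0.145 and 0.145 m and y of nut2 in the frame of tray between -0.045 and 0.045 m and z of nut2 in the frame of tray between -0.005 and 0.05 m)) and ((horizontal distance between nut3 and tin below 0.062 m and height (world z) of nut3 below 0.11 m) or (x of nut3 in the frame of tray between -0.145 and 0.145 m and y of nut3 in the frame of tray between -0.045 and 0.045 m and z of nut3 in the frame of tray between -0.005 and 0.05 m)) and ((horizontal distance between nut4 and tin below 0.062 m and height (world z) of nut4 below 0.11 m) or (x of nut4 in the frame of tray between -0.145 and 0.145 m and y of nut4 in the frame of tray between -0.045 and 0.045 m and z of nut4 in the frame of tray between -0.005 and 0.05 m)) and ((horizontal distance between nut5 and tin below 0.062 m and height (world z) of nut5 below 0.11 m) or (x of nut5 in the frame of tray between -0.145 and 0.145 m and y of nut5 in the frame of tray between -0.045 and 0.045 m and z of nut5 in the frame of tray between -0.005 and 0.05 m)) and angle between tin's own z axis and vertical below 0.1 rad and angle between scoop's own z axis and vertical below 0.12 rad and height (world z) of scoop between -0.01 and 0.008 m and contact force between the fingers and scoop below 0.1 N and not (x of scoop in the frame of tray between -0.185 and 0.185 m and y of scoop in the frame of tray between -0.075 and 0.075 m and z of scoop in the frame of tray between -0.05 and 0.2 m) and horizontal distance between scoop and tin above 0.11 m and horizontal distance between scoop and cubby above 0.16 m and linear speed of scoop below 0.02 m/s and linear speed of each of nut1, nut2, nut3, nut4, nut5 below 0.03 m/s); the robot touches nothing.
It fails at once if the fingers touch a nut (contact force between the fingers and nut1 above 0.5 N or contact force between the fingers and nut2 above 0.5 N or contact force between the fingers and nut3 above 0.5 N or contact force between the fingers and nut4 above 0.5 N or contact force between the fingers and nut5 above 0.5 N).
It fails at once if the tin is tipped over (more than 0.4 rad) (angle between tin's own z axis and vertical above 0.4 rad).
It fails at once if the masking tape, the tub or the offcut is moved by more than 30 mm (distance of any of masking_tape, purple_tub, offcut from where it was at the start of the episode above 0.03 m).
It also fails if it takes over 72 s, if anything falls off the work surface, if the arm or the gripper's body presses on something with over 40 N, if the wrist force passes 120 N, or if a joint passes its speed limit or range.

## Working session

There is one attempt and no reset: what is moved stays moved. The work goes in short steps, Python scripts to look and compute and a tool call to move; the robot and the scene stay as the last step left them, time stands still between calls to the robot, and variables do not carry over. Pictures are saved under pics/ and viewed, at most 10 in all, crops included, and the job is handed in when it is done.

Besides the shell and the picture viewer there is one more tool, called as name(argument=value, ...) on one line, values as JSON. step_arm: Moves the arm, as the interface text tells. Scaled input: -1 to 1 covers 0.5 m each way for a shift and pi/4 rad each way for a turn. Its arguments: {"type":"object","properties":{"targets":{"type":"string"}},"required":["targets"]}

```bash
mkdir -p pics; ls; python3 - <<'E'
from workcell import bot
import cv2,numpy as np
np.set_printoptions(precision=4,suppress=True)
for n in("scene","top"):
    i=bot.camera_info(n);print(n,i)
    im=bot.camera(n);cv2.imwrite(f"pics/{n}0.png",im[:,:,::-1])
print(bot.get_obs(), bot.grip_point_offset)
E
```

```text
pics
scene {'vertical_fov': 43.58895569427549, 'cx': 255.82590639535994, 'cy': 193.73604884875004, 'pose': array([[-0.8959,  0.295 , -0.3323,  0.0258],
       [-0.4442, -0.6081,  0.6579,  1.1454],
       [-0.008 ,  0.737 ,  0.6758,  1.2001],
       [ 0.    ,  0.    ,  0.    ,  1.    ]])}
top {'vertical_fov': 53.556159755337966, 'cx': 252.11004863850695, 'cy': 191.9621947103502, 'pose': array([[ 0.0226,  0.9934, -0.1123,  0.4442],
       [-0.9997,  0.0219, -0.007 ,  0.0002],
       [-0.0045,  0.1124,  0.9937,  1.1149],
       [ 0.    ,  0.    ,  0.    ,  1.    ]])}
{'clock': 0.1, 'joint_pos': array([-1.248 ,  0.2414,  0.0039,  1.3352, -0.    ,  1.5708]), 'joint_vel': array([-0.0007, -0.0006,  0.0039,  0.0013,  0.0001, -0.0009]), 'tau': array([  0.0004, -37.3138,  25.301 ,   0.0108,   0.0001,  -0.    ]), 'eef_pos': array([ 0.1584, -0.4737,  0.2305]), 'tool_rot': array([ 0.987 ,  0.1607, -0.0002, -0.0009]), 'ft_force': array([ 0.8861, -0.5555, -0.0035]), 'ft_torque': array([-0.0161, -0.0622,  0.0478]), 'grasp_force': 0.0, 'grip_width': 0.08566067298069456} 0.0187
```

View pics/scene0.png

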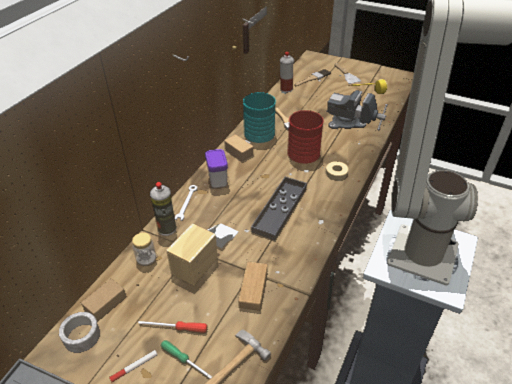

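View pics/top0.png

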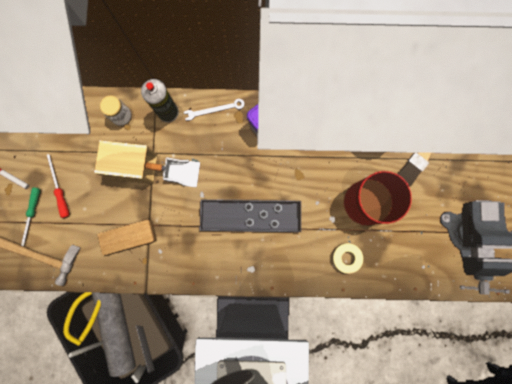

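The scene view shows the red tin (305,138) and turquoise decoy (259,118), the tray (280,208), the cubby (193,255) with the scoop bowl (225,235), the tape roll (337,170; grey decoy at 80,332), the purple tub (217,168) and offcuts. The top view has the cubby (122,160), scoop bowl (181,172), tray (250,216), tin rim (385,197), tape (348,258) and offcut (127,237).

Candidates: scoop is the white bowl at top (181,172), not the white-ended brush at (415,165). Tin is red (385,197), not turquoise. I'll check these in one close crop.

```bash
cat > h.py <<'E'
from workcell import bot
import cv2,numpy as np
from scipy.spatial.transform import Rotation as R
np.set_printoptions(precision=4,suppress=True)
def ray(n,p):
    i=bot.camera_info(n);f=192/np.tan(np.radians(i['vertical_fov']/2))
    P=i['pose'];d=P[:3,:3]@[(p[0]-i['cx'])/f,-(p[1]-i['cy'])/f,-1];return P[:3,3],d
def onz(n,p,z):
    o,d=ray(n,p);return (o+d*(z-o[2])/d[2])[:2]
def proj(n,X):
    i=bot.camera_info(n);f=192/np.tan(np.radians(i['vertical_fov']/2));P=i['pose']
    c=P[:3,:3].T@(np.array(X)-P[:3,3]);return np.array([i['cx']+f*c[0]/-c[2],i['cy']-f*c[1]/-c[2]])
def crop(n,x0,y0,x1,y1,s,out):
    im=bot.camera(n)[:,:,::-1];cv2.imwrite(out,cv2.resize(im[y0:y1,x0:x1],None,fx=s,fy=s,interpolation=cv2.INTER_CUBIC));return im
def st():
    o=bot.get_obs();print(round(o['clock'],2),o['eef_pos'],o['tool_rot'],o['ft_force'],o['grip_width'],o['grasp_force'])
E
python3 - <<'E'
from h import *
im=crop("top",90,135,310,245,3.6,"pics/c1.png")
im=im.astype(int);hsv=cv2.cvtColor(im.astype(np.uint8),cv2.COLOR_BGR2HSV)
# tin red, tray dark
m=((hsv[:,:,1]>130)&((hsv[:,:,0]<6)|(hsv[:,:,0]>174))).astype(np.uint8);m[:, :320]=0
c=max(cv2.findContours(m,0,2)[0],key=cv2.contourArea);print("tin",cv2.boundingRect(c),cv2.minEnclosingCircle(c))
m=(im.max(2)<100).astype(np.uint8);m[:180]=0;m[250:]=0;m[:,:180]=0;m[:,320:]=0
c=max(cv2.findContours(m,0,2)[0],key=cv2.contourArea);b=cv2.boxPoints(cv2.minAreaRect(c));print("tray",b,[onz("top",p,.028) for p in b])
E
```

```text
tin (345, 171, 66, 54) ((377.2221374511719, 197.06793212890625), 33.43731689453125)
tray [[198.9224 230.4987]
 [199.4606 199.2838]
 [300.4996 201.0258]
 [299.9614 232.2407]] [array([0.4534, 0.1566]), array([0.5426, 0.1585]), array([ 0.544 , -0.1314]), array([ 0.455 , -0.1306])]
```

View pics/c1.png

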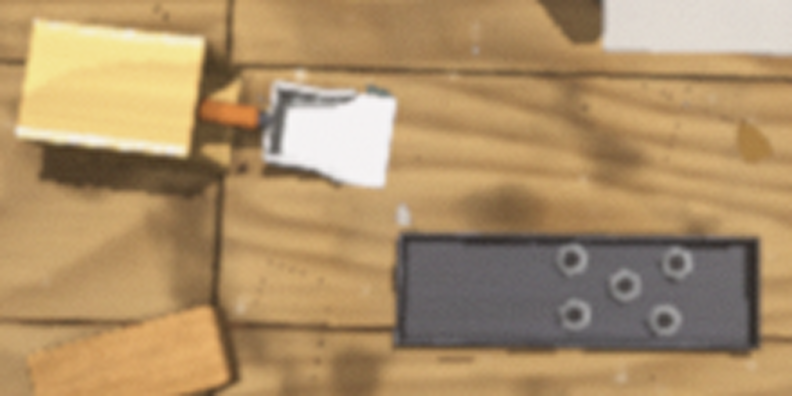

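The crop shows the silver scoop with its orange handle going into the cubby; the lip corners are at crop (395,97) and (382,187), the rear wall near (268,120). The tray's nuts are on its right half (-y world) and its left half is bare.

```bash
python3 - <<'E'
from h import *
f=lambda a,b:(90+a/3.6-.4,135+b/3.6-.4)
a=onz("top",f(395,97),.002);b=onz("top",f(382,187),.002);m=(a+b)/2;d=b-a;print("lip",a,b,np.linalg.norm(d))
u=np.array([d[1],-d[0]])/np.linalg.norm(d); u=u if u[1]<0 else -u
print("axis",u,np.degrees(np.arctan2(u[1],u[0])),"centre",m-.045*u)
for p in((272,83),(265,160)):print("rear",onz("top",f(*p),.04))
print("hand at cubby mouth",onz("top",f(204,110),.06),onz("top",f(262,119),.047))
for p in((36,20),(205,37),(189,155),(17,131)):print("cub",onz("top",f(*p),.112))
print("tin",onz("top",(384.2,198),.163))
for p in((572,260),(575,314),(625,285),(677,263),(665,320)):print("nut",onz("top",f(*p),.019))
for p in((30,352),(207,305),(240,380)):print("offcut",onz("top",f(*p),.038))
print("tape",onz("top",(348,258),.024))
for p in((217,150),(205,160),(228,160)):print("tub lid",onz("scene",p,.11))
E
```

```text
lip [0.6575 0.167 ] [0.5824 0.1748] 0.07550619841041632
axis [-0.1033 -0.9947] -95.92871997357429 centre [0.6246 0.2157]
rear [0.6594 0.26  ]
rear [0.5972 0.2626]
hand at cubby mouth [0.6328 0.3074] [0.6289 0.2649]
cub [0.6892 0.4221]
cub [0.6789 0.2945]
cub [0.5895 0.3016]
cub [0.6047 0.4305]
tin [ 0.5439 -0.3248]
nut [0.5247 0.0174]
nut [0.4815 0.014 ]
nut [ 0.5056 -0.0254]
nut [ 0.5241 -0.0668]
nut [ 0.4784 -0.0579]
offcut [0.4416 0.4399]
offcut [0.4815 0.3031]
offcut [0.4236 0.2741]
tape [ 0.3856 -0.2673]
tub lid [ 0.7995 -0.0689]
tub lid [0.8091 0.0022]
tub lid [ 0.7336 -0.0343]
```

step_arm(targets="1 0.44 0.666 0 0 0 0.733;1 0.44 0.666 0 0 0 0.733;1 0.44 0.666 0 0 0 0.733;1 0.44 0.666 0 0 0 0.733;1 0.44 0.666 0 0 0 0.733;1 0.44 0.666 0 0 0 0.733;1 0.44 0.666 0 0 0 0.733;1 0.44 0.666 0 0 0 0.733;1 0.44 0.666 0 0 0 0.733;1 0.44 0.666 0 0 0 0.733")

```text
clock: 0.98
eef_pos: [0.3799, -0.1381, 0.2313]
tool_rot: [0.9, 0.436, 0.0, -0.0]
ft_force: [0.9, -1.3, -0.5]
grip_width: 0.0854
grasp_force: 0.0
```

```bash
python3 - <<'E'
from h import *
st();print(bot.get_obs()['joint_pos'])
for z in np.arange(.2,.9,.1):
    a=onz("top",(262,151),z);b=onz("top",(500,155),z);print(z,a,b,proj("scene",[*a,z]),proj("scene",[*b,z]))
E
```

```text
0.98 [ 0.3799 -0.1381  0.2313] [ 0.9001  0.4357  0.0005 -0.0003] [ 0.8824 -1.2648 -0.4797] 0.08536421920691134 0.0
[-0.3494  0.0504 -0.221   1.2992  0.0011  1.8906]
0.2 [ 0.6491 -0.0153] [ 0.6517 -0.5959] [245.69   149.2272] [308.0832  73.8972]
0.30000000000000004 [ 0.6267 -0.0136] [ 0.629  -0.5308] [250.8575 126.8706] [308.9396  59.6211]
0.4000000000000001 [ 0.6043 -0.0119] [ 0.6063 -0.4656] [256.5516 102.2359] [309.9086  43.4668]
0.5000000000000001 [ 0.5819 -0.0102] [ 0.5837 -0.4005] [262.8571  74.9561] [311.0141  25.0374]
0.6000000000000001 [ 0.5595 -0.0085] [ 0.561  -0.3353] [269.878   44.5811] [312.2871   3.8161]
0.7000000000000002 [ 0.5371 -0.0068] [ 0.5383 -0.2702] [277.7435  10.5524] [313.7688 -20.8838]
0.8000000000000003 [ 0.5147 -0.0051] [ 0.5156 -0.205 ] [286.6155 -27.8314] [315.515  -49.9939]
```

step_arm(targets="1 0.496 0.748 0 0 0 0.72;1 0.496 0.748 0 0 0 0.72;1 0.496 0.748 0 0 0 0.72;1 0.496 0.748 0 0 0 0.72;1 0.496 0.748 0 0 0 0.72;1 0.496 0.748 0 0 0 0.72;1 0.496 0.748 0 0 0 0.72;1 0.496 0.748 0 0 0 0.72;1 0.496 0.748 0 0 0 0.72;1 0.496 0.748 0 0 0 0.72")

```text
clock: 1.82
eef_pos: [0.6094, 0.208, 0.2307]
tool_rot: [0.744, 0.669, -0.0, -0.0]
ft_force: [0.7, -0.7, 1.0]
grip_width: 0.0854
grasp_force: 0.0
```

step_arm(targets="1 0.038 0.058 0 0 0 0;1 0.038 0.058 -0.1 0 0 0;1 0.038 0.058 -0.18 0 0 0;1 0.038 0.058 -0.26 0 0 0;1 0.038 0.058 -0.32 0 0 0;1 0.038 0.058 -0.34 0 0 0;1 0.038 0.058 -0.34 0 0 0")

```text
clock: 2.4
eef_pos: [0.6246, 0.2339, 0.0566]
tool_rot: [0.744, 0.668, -0.004, -0.002]
ft_force: [-0.5, 0.2, 0.7]
grip_width: 0.0855
grasp_force: 0.0
```

```bash
python3 - <<'E'
from h import *
st()
crop("scene",140,180,310,300,4.6,"pics/c2.png")
E
```

```text
2.4 [0.6246 0.2339 0.0566] [ 0.7438  0.6684 -0.0045 -0.0018] [-0.518   0.2196  0.6861] 0.08552023153027055 0.0
```

View pics/c2.png

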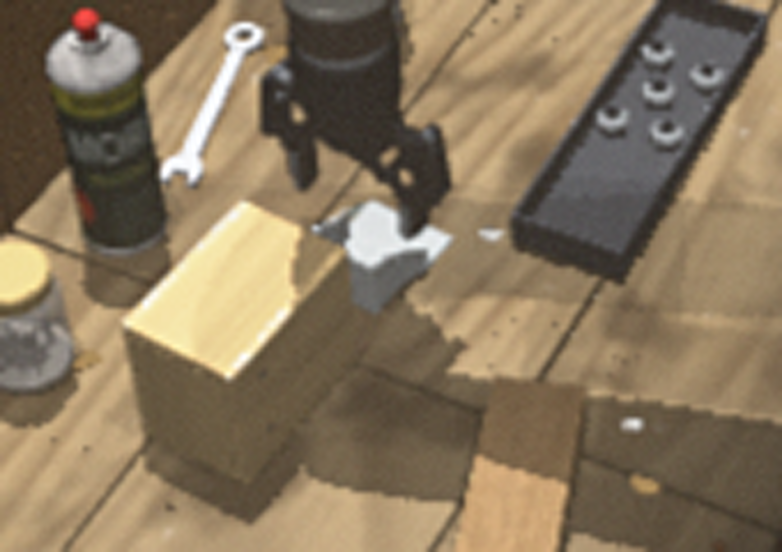

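The open fingers straddle the bowl (far tip at crop (300,180), near tip (415,230)) and clear the cubby.

step_arm(targets="1 0.004 0.003 -0.04 0 0 0;1 0.004 0.003 -0.08 0 0 0;1 0.004 0.003 -0.1 0 0 0;1 0.004 0.003 -0.1 0 0 0;1 0.004 0.003 -0.1 0 0 0")

```text
clock: 2.87
eef_pos: [0.6309, 0.2368, 0.0132]
tool_rot: [0.744, 0.668, 0.001, 0.0]
ft_force: [-0.6, 0.5, 0.4]
grip_width: 0.0856
grasp_force: 0.0
```

step_arm(targets="1 -0.004 0 -0.022 0 0 0;1 -0.004 0 -0.022 0 0 0;-1 -0.004 0 -0.022 0 0 0;-1 -0.004 0 -0.022 0 0 0;-1 -0.004 0 -0.022 0 0 0;-1 -0.004 0 -0.022 0 0 0;-1 -0.004 0 -0.022 0 0 0;-1 -0.004 0 -0.022 0 0 0")

```text
clock: 3.53
eef_pos: [0.6285, 0.2368, 0.0012]
tool_rot: [0.744, 0.668, 0.001, 0.0]
ft_force: [0.7, 1.0, 4.6]
grip_width: 0.0609
grasp_force: 67.7
```

step_arm(targets="-1 0 0 0.008 0 0 0;-1 -0.005 -0.045 0.008 0 0 0;-1 -0.01 -0.1 0.008 0 0 0;-1 -0.016 -0.16 0.008 0 0 0;-1 -0.022 -0.21 0.008 0 0 0;-1 -0.024 -0.23 0.008 0 0 0;-1 -0.024 -0.23 0.004 0 0 0;-1 -0.024 -0.23 0 0 0 0;-1 -0.024 -0.23 -0.001 0 0 0;-1 -0.024 -0.23 -0.001 0 0 0")

```text
clock: 4.37
eef_pos: [0.6165, 0.1217, 0.0012]
tool_rot: [0.744, 0.669, -0.0, 0.001]
ft_force: [-1.4, -4.3, 6.6]
grip_width: 0.0608
grasp_force: 68.2
```

step_arm(targets="1 0 0 0 0 0 0;1 0 0 0 0 0 0;1 0 0 0 0 0 0;1 0 0 0.03 0 0 0;1 0 0 0.1 0 0 0;1 0 0 0.18 0 0 0;1 0 0 0.24 0 0 0;1 0 0 0.24 0 0 0")

```text
clock: 5.03
eef_pos: [0.6207, 0.1235, 0.1278]
tool_rot: [0.743, 0.669, 0.006, 0.003]
ft_force: [1.3, -0.7, 1.4]
grip_width: 0.085
grasp_force: 0.0
```

```bash
python3 - <<'E'
from h import *
st()
crop("scene",160,160,320,280,5,"pics/c3.png")
im=bot.camera("top")[:,:,::-1];cv2.imwrite("pics/t3.png",cv2.resize(im[130:245,90:310],None,fx=3.6,fy=3.6,interpolation=cv2.INTER_CUBIC))
E
```

```text
5.03 [0.6207 0.1235 0.1278] [0.7435 0.6687 0.0061 0.0034] [ 1.3255 -0.7065  1.3766] 0.08503642470869585 0.0
```

View pics/c3.png

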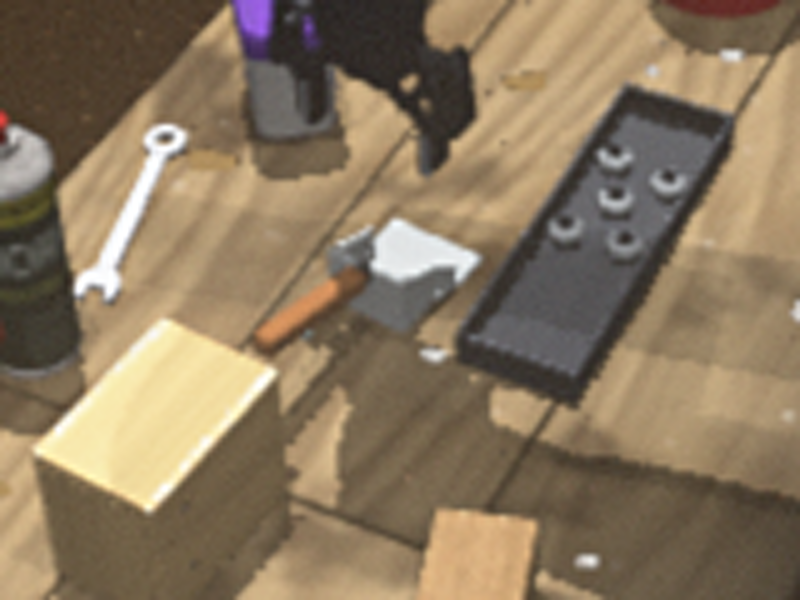

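The scoop lies flat beside the tray; its handle end is at crop (265,335) i.e. px (213,227), lip corner (480,258).

step_arm(targets="1 0.016 0.148 0 0 0 0;1 0.016 0.148 0 0 0 0;1 0.016 0.148 0 0 0 0;1 0.016 0.148 0 0 0 0")

```text
clock: 5.47
eef_pos: [0.6224, 0.1975, 0.1172]
tool_rot: [0.743, 0.67, -0.002, -0.001]
ft_force: [0.3, 0.5, 0.4]
grip_width: 0.0856
grasp_force: 0.0
```

```bash
python3 - <<'E'
from h import *
st()
c=np.array([.6144,.1018]);u=np.array([-.105,-.9945]);
for x,z in((-161,.073),(-53,.045),(45,.002)):
  print(proj("scene",[*(c+u*x/1000),z]))
E
```

```text
5.47 [0.6224 0.1975 0.1172] [ 0.7426  0.6697 -0.0018 -0.0008] [0.311  0.4865 0.4008] 0.08555817981200961 0.0
[212.002  229.4267]
[231.4231 215.3708]
[247.4549 207.389 ]
```

step_arm(targets="1 0 0 -0.08 0 0 0;1 0 0 -0.14 0 0 0;1 0 0 -0.17 0 0 0;1 0 0 -0.17 0 0 0;1 0 0 -0.17 0 0 0;-1 0 0 -0.17 0 0 0;-1 0 0 -0.17 0 0 0;-1 0 0 -0.17 0 0 0;-1 0 0 -0.17 0 0 0;-1 0 0 -0.17 0 0 0")

```text
clock: 6.3
eef_pos: [0.6245, 0.1957, 0.0359]
tool_rot: [0.744, 0.668, 0.001, 0.0]
ft_force: [0.3, 0.2, -0.6]
grip_width: 0.0256
grasp_force: 0.0
```

step_arm(targets="-1 0 0 0 0 0 0;-1 0 0 0 0 0 0;-1 0 0 0 0 0 0;-1 0 0 0 0 0 0")

```text
clock: 6.63
eef_pos: [0.6244, 0.1959, 0.0356]
tool_rot: [0.744, 0.668, 0.001, 0.0]
ft_force: [0.4, 0.1, 3.5]
grip_width: 0.017
grasp_force: 61.0
```

step_arm(targets="-1 0 0 0.06 0 0 0;-1 0 0 0.12 0 0 0;-1 -0.05 0 0.12 0 0 0.03;-1 -0.11 -0.003 0.12 0 0 0.06;-1 -0.17 -0.005 0.12 0 0 0.1;-1 -0.22 -0.007 0.12 0 0 0.142;-1 -0.252 -0.007 0.12 0 0 0.142;-1 -0.252 -0.007 0.12 0 0 0.142;-1 -0.252 -0.007 0.12 0 0 0.142;-1 -0.252 -0.007 0.12 0 0 0.142")

```text
clock: 7.47
eef_pos: [0.4987, 0.1923, 0.0948]
tool_rot: [0.705, 0.709, 0.0, 0.0]
ft_force: [0.5, 0.7, -2.0]
grip_width: 0.0169
grasp_force: 60.4
```

```bash
python3 - <<'E'
from h import *
st();o=bot.get_obs();print(R.from_quat(o['tool_rot']).as_matrix())
crop("top",180,155,320,245,5.7,"pics/c4.png")
E
```

```text
7.47 [0.4987 0.1923 0.0948] [0.7055 0.7088 0.0004 0.0002] [ 0.4982  0.6955 -1.9621] 0.016922716798823415 60.36453723907471
[[-0.0047  1.      0.0009]
 [ 1.      0.0047  0.0003]
 [ 0.0003  0.0009 -1.    ]]
```

View pics/c4.png

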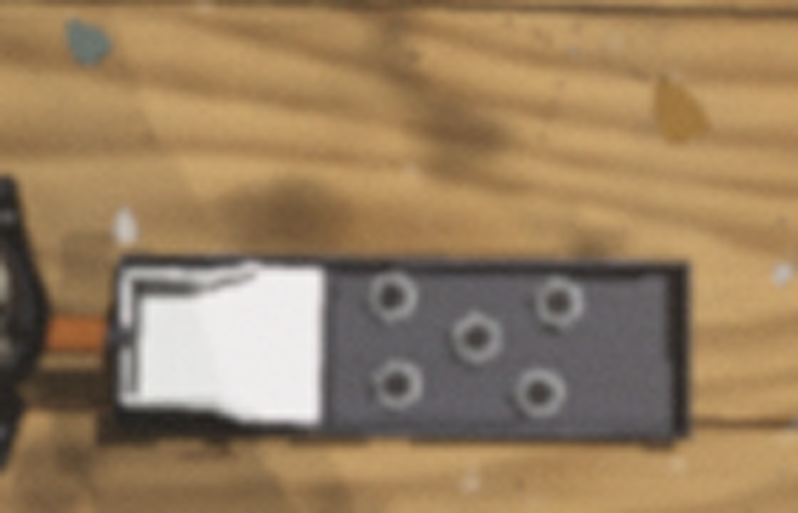

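The bowl is held over the tray's bare end, lip corners at crop (323,265) and (322,425), nuts from crop x 368 on. Next I check its lateral centring.

```bash
python3 - <<'E'
from h import *
f=lambda a,b:(180+a/5.7-.4,155+b/5.7-.4)
print("lip",onz("top",f(323,265),.061),onz("top",f(322,425),.061))
print("rear",onz("top",f(124,265),.09),onz("top",f(118,407),.09))
for p in((120,258),(690,262),(688,440),(110,437)):print("tray",onz("top",f(*p),.028))
E
```

```text
lip [0.5368 0.0511] [0.4591 0.0495]
rear [0.5322 0.1442] [0.465  0.1445]
tray [0.541 0.155]
tray [ 0.5453 -0.1318]
tray [ 0.4563 -0.1315]
tray [0.4512 0.1566]
```

step_arm(targets="-1 0 0 -0.03 0 0 0;-1 0 0 -0.06 0 0 0;-1 0 0 -0.085 0 0 0;-1 0 0 -0.1 0 0 0;-1 0 0 -0.107 0 0 0;-1 0 0 -0.112 0 0 0;-1 0 0 -0.112 0 0 0")

```text
clock: 8.1
eef_pos: [0.498, 0.192, 0.0395]
tool_rot: [0.706, 0.709, -0.0, 0.0]
ft_force: [-1.8, -0.8, 2.6]
grip_width: 0.017
grasp_force: 61.0
```

step_arm(targets="-1 0 -0.022 0 0 0 0;-1 0 -0.044 0 0 0 0;-1 0 -0.066 0 0 0 0;-1 0.001 -0.088 0 0 0 0;-1 0.001 -0.11 0 0 0 0;-1 0.001 -0.132 0 0 0 0;-1 0.001 -0.154 0 0 0 0;-1 0.002 -0.176 0 0 0 0;-1 0.002 -0.198 0 0 0 0;-1 0.002 -0.22 0 0 0 0")

```text
clock: 8.93
eef_pos: [0.4997, 0.0817, 0.0398]
tool_rot: [0.705, 0.709, 0.002, -0.0]
ft_force: [0.7, 5.2, 6.3]
grip_width: 0.017
grasp_force: 61.4
```

step_arm(targets="-1 0 -0.012 0 0 0 0;-1 0 -0.024 0 0 0 0;-1 0 -0.036 0 0 0 0;-1 0 -0.048 0 0 0 0;-1 0.001 -0.06 0 0 0 0;-1 0.001 -0.072 0 0 0 0;-1 0.001 -0.084 0 0 0 0;-1 0.001 -0.096 0 0 0 0;-1 0.001 -0.108 0 0 0 0;-1 0.001 -0.12 0 0 0 0")

```text
clock: 9.77
eef_pos: [0.4999, 0.0245, 0.0398]
tool_rot: [0.705, 0.709, 0.003, -0.002]
ft_force: [-0.9, 20.8, 8.8]
grip_width: 0.0169
grasp_force: 61.9
```

```bash
python3 - <<'E'
from h import *
st()
crop("top",180,155,320,245,5.7,"pics/c5.png")
E
```

```text
9.77 [0.4999 0.0245 0.0398] [ 0.7049  0.7093  0.0035 -0.0023] [-0.9048 20.7998  8.763 ] 0.01687719206022903 61.87851548194885
```

View pics/c5.png

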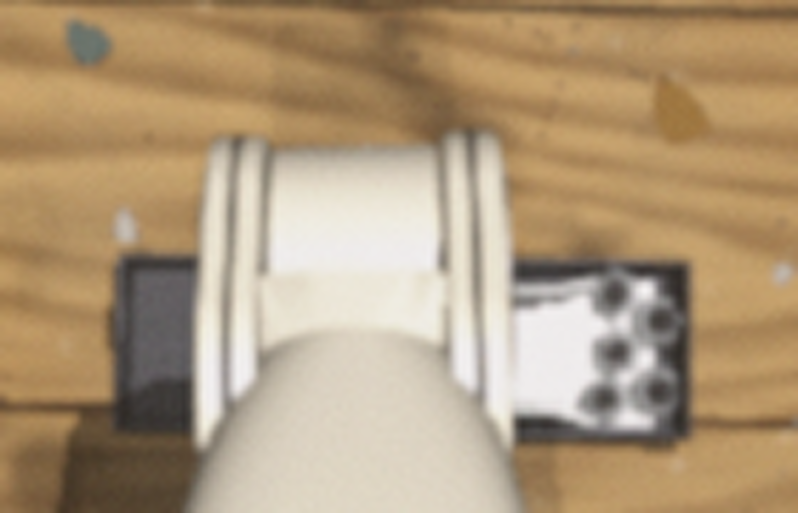

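All five nuts ride on the blade: three at crop x≈605 and two at x≈655, against the end wall (x≈680). I push slightly further and then tilt the mouth up.

step_arm(targets="-1 0 0.01 0 0 0 0;-1 0 0.01 0 0 0 0;-1 0 -0.004 0 0 0 0;-1 0 -0.01 0 0 0 0;-1 0 -0.014 0 0 0 0;-1 0 -0.018 0 0 0 0;-1 0 -0.02 0 0 0 0;-1 0 -0.02 0 0 0 0")

```text
clock: 10.48
eef_pos: [0.5004, 0.0136, 0.0398]
tool_rot: [0.705, 0.709, 0.002, -0.001]
ft_force: [0.4, 6.9, 7.6]
grip_width: 0.0169
grasp_force: 61.6
```

step_arm(targets="-1 0 0.006 0.004 -0.08 0 0;-1 0 0.012 0.008 -0.2 0 0;-1 0 0.016 0.012 -0.34 0 0;-1 0 0.02 0.02 -0.48 0 0;-1 0 0.024 0.03 -0.6 0 0;-1 0 0.024 0.05 -0.6 0 0;-1 0 0.024 0.07 -0.6 0 0;-1 0 0.024 0.1 -0.6 0 0;-1 0 0.024 0.13 -0.6 0 0;-1 0 0.024 0.15 -0.6 0 0")

```text
clock: 11.32
eef_pos: [0.4994, 0.0228, 0.1155]
tool_rot: [0.687, 0.688, -0.165, 0.164]
ft_force: [1.3, 0.5, -3.2]
grip_width: 0.017
grasp_force: 60.3
```

```bash
python3 - <<'E'
from h import *
st();print(bot.get_obs()['joint_pos'])
a=bot.camera("top")[155:245,180:320,::-1];b=bot.camera("scene")[140:260,220:360,::-1]
a=cv2.resize(a,(800*1//2*1,257));b=cv2.resize(b,(400,343))
cv2.imwrite("pics/c6.png",np.vstack([cv2.resize(a,(400,257)),b]))
E
```

```text
11.32 [0.4994 0.0228 0.1155] [ 0.6869  0.6885 -0.1649  0.1644] [ 1.2532  0.5127 -3.1658] 0.017048273119396017 60.307778120040894
[ 0.3104  0.4292 -0.1362  1.1594 -0.4457  1.9138]
```

View pics/c6.png

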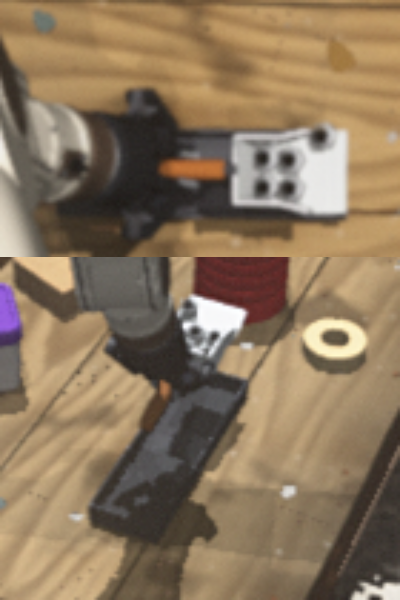

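All five nuts are in the scoop: four at the back of the bowl, one at the edge of the flare (crop 320,137); the tray is empty. I roll a little to bring the fifth one inward.

step_arm(targets="-1 0 0 0 -0.05 -0.1 0;-1 0 0 0.005 -0.1 -0.2 0;-1 0 0 0.01 -0.15 -0.3 0;-1 0 0 0.01 -0.15 -0.3 0;-1 0 0 0.01 -0.15 -0.3 0;-1 0 0 0.01 -0.15 -0.2 0;-1 0 0 0.01 -0.15 -0.1 0;-1 0 0 0.01 -0.15 0 0;-1 0 0 0.01 -0.15 0 0")

```text
clock: 12.17
eef_pos: [0.5025, 0.0238, 0.1188]
tool_rot: [0.676, 0.678, -0.206, 0.204]
ft_force: [1.8, 0.2, -3.3]
grip_width: 0.0175
grasp_force: 60.2
```

```bash
python3 - <<'E'
from h import *
st();print(bot.get_obs()['joint_pos'])
crop("top",220,165,420,245,4,"pics/c7.png")
E
```

```text
12.17 [0.5025 0.0238 0.1188] [ 0.6761  0.6775 -0.2056  0.2038] [ 1.7739  0.233  -3.2786] 0.01745621724392972 60.249327421188354
[ 0.3645  0.4848 -0.0932  1.2278 -0.5434  1.999 ]
```

View pics/c7.png

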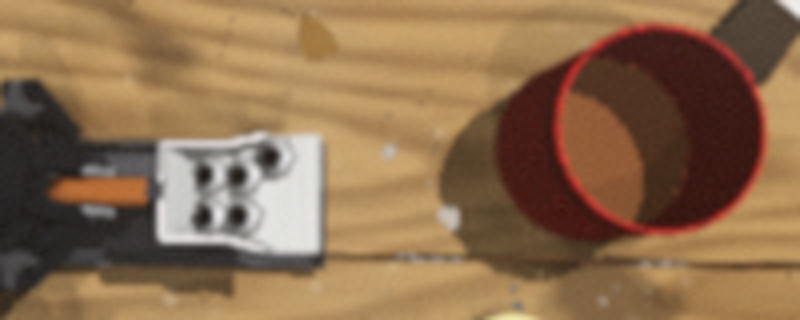

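All five nuts sit well inside the bowl (crop x 200–270). The tin rim is centred at crop (661,130), giving the tin at about (0.545,-0.326).

step_arm(targets="-1 0.006 -0.02 0.03 0 0 0;-1 0.012 -0.05 0.07 0 0 0;-1 0.02 -0.09 0.11 0 0 0;-1 0.03 -0.13 0.15 0 0 0;-1 0.04 -0.18 0.19 0 0 0;-1 0.05 -0.23 0.23 0.02 0 0;-1 0.06 -0.28 0.26 0.05 0 0;-1 0.075 -0.33 0.28 0.08 0 0;-1 0.083 -0.37 0.29 0.11 0 0;-1 0.086 -0.39 0.3 0.15 0 0")

```text
clock: 13.05
eef_pos: [0.5413, -0.174, 0.271]
tool_rot: [0.687, 0.688, -0.165, 0.166]
ft_force: [-0.3, -0.0, -3.7]
grip_width: 0.0168
grasp_force: 60.2
```

```bash
python3 - <<'E'
from h import *
st();o=bot.get_obs();print(o['joint_pos'],o['ft_force'])
print(R.from_quat(o['tool_rot']).as_matrix())
print("turq",onz("scene",(259,98),.163))
im=bot.camera("top")[:,:,::-1];hsv=cv2.cvtColor(im,cv2.COLOR_BGR2HSV)
m=((hsv[:,:,1]>130)&((hsv[:,:,0]<6)|(hsv[:,:,0]>174))).astype(np.uint8);m[:, :320]=0
c=max(cv2.findContours(m,0,2)[0],key=cv2.contourArea);print("tin",cv2.boundingRect(c))
E
```

```text
13.05 [ 0.5413 -0.174   0.271 ] [ 0.6869  0.6882 -0.165   0.1656] [-0.2535 -0.0273 -3.6844] 0.01680224412329879 60.20695209503174
[-0.0665  0.3149  0.1224  1.343  -0.4706  1.494 ] [-0.2535 -0.0273 -3.6844]
[[-0.0015  1.      0.0013]
 [ 0.8907  0.002  -0.4545]
 [-0.4545  0.0004 -0.8907]]
turq [ 0.781 -0.388]
tin (345, 178, 66, 47)
```

step_arm(targets="-1 0.002 0 -0.02 0.133 0 0;-1 0.004 0 -0.045 0.267 0 0;-1 0.006 0 -0.07 0.4 0 0;-1 0.006 0.003 -0.09 0.533 0 0;-1 0.006 0 -0.088 0.644 0 0;-1 0.006 -0.01 -0.07 0.778 0 0;-1 0.006 -0.02 -0.052 0.889 0 0;-1 0.006 -0.031 -0.035 1 0 0")

```text
clock: 13.77
eef_pos: [0.544, -0.1874, 0.253]
tool_rot: [0.697, 0.7, 0.111, -0.11]
ft_force: [0.2, 0.3, -3.6]
grip_width: 0.0171
grasp_force: 60.2
```

step_arm(targets="-1 0 -0.018 0.024 0.133 0 0;-1 0 -0.037 0.047 0.267 0 0;-1 0 -0.06 0.067 0.4 0 0;-1 0 -0.083 0.086 0.533 0 0;-1 0 -0.108 0.103 0.667 0 0;-1 0 -0.135 0.116 0.8 0 0;-1 0 -0.163 0.125 0.933 0 0;-1 0 -0.163 0.125 0.933 0 0;-1 0 -0.163 0.125 0.933 0 0;-1 0 -0.163 0.125 0.933 0 0")

```text
clock: 14.6
eef_pos: [0.5137, -0.2057, 0.2543]
tool_rot: [0.624, 0.614, 0.354, -0.33]
ft_force: [0.2, -2.1, -1.3]
grip_width: 0.0172
grasp_force: 60.4
```

```bash
python3 - <<'E'
from h import *
st();o=bot.get_obs();print(o['joint_pos'])
cv2.imwrite("pics/t8.png",bot.camera("top")[:,:,::-1])
E
```

```text
14.6 [ 0.5137 -0.2057  0.2543] [ 0.6237  0.6139  0.3541 -0.3298] [ 0.2021 -2.0634 -1.2643] 0.017198130932996204 60.4119873046875
[-0.7439  0.8544  0.6327  2.1477  0.7043  0.5349]
```

```bash
python3 - <<'E'
from h import *
o=bot.get_obs();M=R.from_quat(o['tool_rot']).as_matrix();print(M)
# tool axes in scoop frame: tool x=rear(-fwd), tool z=down
for n,f,u in(("lip",.14,-.034),("rear",.05,-.036)):
  print(n,o['eef_pos']+M@np.array([-f,0,-u]),)
im=cv2.imread("pics/t8.png");hsv=cv2.cvtColor(im,cv2.COLOR_BGR2HSV)
m=((hsv[:,:,1]>130)&((hsv[:,:,0]<6)|(hsv[:,:,0]>174))).astype(np.uint8);m[:, :320]=0
for c in cv2.findContours(m,0,2)[0]:
  if cv2.contourArea(c)>20:print("tin",cv2.boundingRect(c))
E
```

```text
[[-0.0059  0.9993  0.0373]
 [ 0.533  -0.0284  0.8456]
 [ 0.8461  0.0249 -0.5325]]
lip [ 0.5163 -0.2514  0.1183]
rear [ 0.5158 -0.2017  0.1934]
tin (345, 223, 34, 13)
tin (345, 182, 31, 13)
```

step_arm(targets="-1 0 -0.01 0.03 -0.05 0 0;-1 0 -0.02 0.06 -0.1 0 0;-1 0 -0.02 0.1 -0.15 0 0")

```text
clock: 14.9
eef_pos: [0.5133, -0.2128, 0.3019]
tool_rot: [0.643, 0.634, 0.317, -0.288]
ft_force: [0.4, -0.5, -1.8]
grip_width: 0.017
grasp_force: 60.3
```

```bash
cat >> h.py <<'E'
def lip():
  o=bot.get_obs();M=R.from_quat(o['tool_rot']).as_matrix()
  print("lip",o['eef_pos']+M@np.array([-.14,0,.034]),"theta",np.degrees(np.arctan2(M[2,0],-M[2,2])),o['joint_pos'],o['ft_force'])
E
python3 - <<'E'
from h import *
st();lip()
im=bot.camera("scene")[:,:,::-1];hsv=cv2.cvtColor(im,cv2.COLOR_BGR2HSV)
m=((hsv[:,:,1]>130)&((hsv[:,:,0]<6)|(hsv[:,:,0]>174))).astype(np.uint8);m[:90]=0;m[200:]=0;m[:,:230]=0;m[:,400:]=0
for c in cv2.findContours(m,0,2)[0]:
  if cv2.contourArea(c)>20:print("tin",cv2.boundingRect(c),cv2.minAreaRect(c))
im=cv2.imread("pics/scene0.png");hsv=cv2.cvtColor(im,cv2.COLOR_BGR2HSV)
m=((hsv[:,:,1]>130)&((hsv[:,:,0]<6)|(hsv[:,:,0]>174))).astype(np.uint8);m[:90]=0;m[200:]=0;m[:,:230]=0;m[:,400:]=0
for c in cv2.findContours(m,0,2)[0]:
  if cv2.contourArea(c)>20:print("tin0",cv2.boundingRect(c),cv2.minAreaRect(c))
E
```

```text
14.9 [ 0.5133 -0.2128  0.3019] [ 0.6435  0.6341  0.3173 -0.2884] [ 0.379  -0.4849 -1.7933] 0.01704093237563293 60.25096893310547
lip [ 0.5155 -0.2751  0.172 ] theta 50.76370271628521 [-0.7298  0.7665  0.6903  2.148   0.6498  0.6284] [ 0.379  -0.4849 -1.7933]
tin (289, 113, 36, 50) ((306.4538269042969, 137.8307647705078), (33.72576904296875, 48.98003005981445), 3.1798300743103027)
tin0 (288, 111, 35, 52) ((304.9993896484375, 136.5172119140625), (33.118247985839844, 51.34879684448242), 1.9749339818954468)
```

step_arm(targets="-1 0 0 0.06 -0.05 0 0;-1 0 0.01 0.1 -0.15 0 0;-1 0 0.05 0.12 -0.3 0 0;-1 0 0.1 0.12 -0.45 0 0;-1 0 0.17 0.12 -0.6 0 0;-1 0 0.24 0.12 -0.75 0 0;-1 0 0.31 0.12 -0.9 0 0;-1 0 0.38 0.1 -1 0 0;-1 0 0.45 0.1 -1 0 0;-1 0 0.52 0.1 -1 0 0")

```text
clock: 15.78
eef_pos: [0.5113, 0.0516, 0.3537]
tool_rot: [0.704, 0.708, 0.053, -0.021]
ft_force: [1.6, 0.0, -2.2]
grip_width: 0.0174
grasp_force: 60.2
```

```bash
python3 - <<'E'
from h import *
st();lip()
im=bot.camera("top")[:,:,::-1];s=bot.camera("scene")[:,:,::-1]
a=cv2.resize(im[150:290,190:430],(800,467)[:1]+(466,),interpolation=cv2.INTER_CUBIC)
cv2.imwrite("pics/c9.png",a);cv2.imwrite("pics/t9.png",im);cv2.imwrite("pics/s9.png",s)
E
```

```text
15.78 [0.5113 0.0516 0.3537] [ 0.7038  0.7081  0.0533 -0.0206] [ 1.5718  0.0085 -2.202 ] 0.01743547275350322 60.207120180130005
lip [ 0.5141 -0.0841  0.3054] theta 5.990679684759588 [0.04   0.2096 0.2743 1.5852 0.1028 1.6073] [ 1.5718  0.0085 -2.202 ]
```

View pics/c9.png

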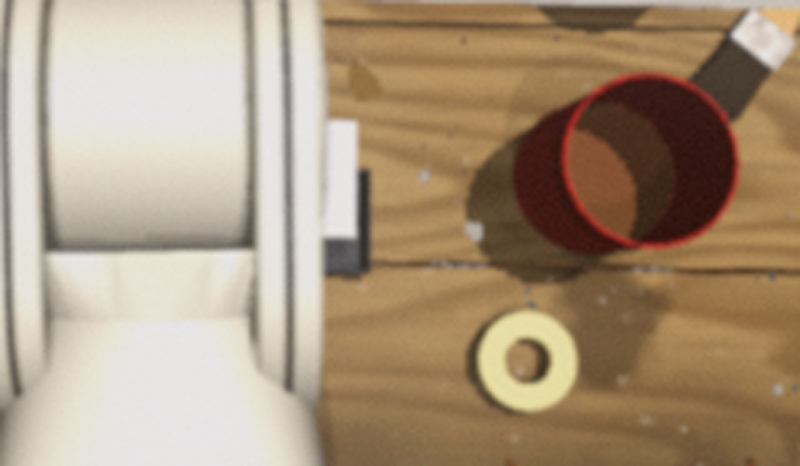

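The tin stands upright with its rim centred at crop (650,160), the tape is untouched and no nut lies on the visible bench; the nuts would be at the tin's near inner wall, hidden from this camera.

```bash
python3 - <<'E'
from h import *
o=bot.get_obs();T=np.array([[-.0047,1,0],[1,.0047,0],[0,0,-1.]])
print("turn",(R.from_matrix(T)*R.from_quat(o['tool_rot']).inv()).as_rotvec()/(np.pi/4))
print("shift",(np.array([.618,.175,.12])-o['eef_pos'])/.5)
# nuts inside tin: compare mouth interior before/after
a=cv2.imread("pics/top0.png").astype(int);b=cv2.imread("pics/t9.png").astype(int)
d=np.abs(a-b).max(2);d[:,:292]=0;d[:150]=0;d[300:]=0
m=cv2.morphologyEx((d>45).astype(np.uint8),cv2.MORPH_OPEN,np.ones((2,2)))
for c in cv2.findContours(m,0,2)[0]:
  if cv2.contourArea(c)>5:print(cv2.boundingRect(c),cv2.contourArea(c))
print("tin",onz("top",(385.1,198.1),.163))
E
```

```text
turn [-0.1362  0.0576 -0.0087]
shift [ 0.2126  0.2424 -0.467 ]
(390, 216, 16, 10) 37.0
(293, 187, 6, 36) 158.0
tin [ 0.5437 -0.3271]
```

step_arm(targets="-1 0.04 0.05 0 -0.03 0.012 0;-1 0.09 0.1 -0.06 -0.06 0.024 -0.003;-1 0.14 0.16 -0.13 -0.09 0.036 -0.005;-1 0.18 0.21 -0.2 -0.12 0.05 -0.008;-1 0.212 0.242 -0.27 -0.136 0.058 -0.009;-1 0.212 0.242 -0.34 -0.136 0.058 -0.009;-1 0.212 0.242 -0.4 -0.136 0.058 -0.009;-1 0.212 0.242 -0.45 -0.136 0.058 -0.009;-1 0.212 0.242 -0.467 -0.136 0.058 -0.009;-1 0.212 0.242 -0.467 -0.136 0.058 -0.009")

```text
clock: 16.72
eef_pos: [0.6173, 0.1682, 0.1156]
tool_rot: [0.709, 0.705, -0.004, -0.001]
ft_force: [0.5, -0.4, -1.7]
grip_width: 0.0167
grasp_force: 60.1
```

```bash
python3 - <<'E'
from h import *
st();lip()
# scoop pitch check: bright blob of scoop in scene
im=bot.camera("scene")[:,:,::-1];cv2.imwrite("pics/s10.png",im)
t=bot.camera("top")[:,:,::-1];cv2.imwrite("pics/t10.png",t)
m=(t.min(2)>175).astype(np.uint8);m[:150]=0;m[200:]=0;m[:,:150]=0;m[:,300:]=0
for c in cv2.findContours(m,0,2)[0]:
  if cv2.contourArea(c)>60:
    b=cv2.boundingRect(c);print(b);r=b[0]+b[2]
    ys=np.where(m[:,r-3])[0];print("lip px",r,ys.min(),ys.max(),"expected",proj("top",[.618,.035,.0865]))
    for z in(.06,.07,.0865,.1):
      print(z,onz("top",(r,ys.min()),z),onz("top",(r,ys.max()+1),z))
a=cv2.imread("pics/top0.png").astype(int);d=np.abs(a-t).max(2)
mm=cv2.morphologyEx((d>45).astype(np.uint8),cv2.MORPH_OPEN,np.ones((2,2)))[195:240,195:305];mm=np.ascontiguousarray(mm)
print("tray changes",[(cv2.boundingRect(c)) for c in cv2.findContours(mm,0,2)[0]])
E
```

```text
16.72 [0.6173 0.1682 0.1156] [ 0.709   0.7052 -0.004  -0.0014] [ 0.5322 -0.3627 -1.7174] 0.01670762842053807 60.1126492023468
lip [0.6163 0.028  0.0822] theta -0.21477061851765508 [ 0.2667  0.589   0.229   1.2192 -0.0016  1.8429] [ 0.5322 -0.3627 -1.7174]
(214, 158, 33, 27)
lip px 247 158 184 expected [242.532  170.8524]
0.06 [0.6594 0.0242] [0.5827 0.0224]
0.07 [0.6574 0.024 ] [0.5814 0.0222]
0.0865 [0.654  0.0236] [0.5792 0.0218]
0.1 [0.6513 0.0233] [0.5774 0.0215]
(150, 150, 42, 50)
lip px 192 190 199 expected [242.532  170.8524]
0.06 [0.5652 0.1757] [0.5372 0.1746]
0.07 [0.5641 0.174 ] [0.5363 0.1729]
0.0865 [0.5622 0.1713] [0.5349 0.1702]
0.1 [0.5606 0.169 ] [0.5337 0.168 ]
tray changes [(8, 38, 46, 7), (7, 27, 2, 2), (79, 26, 6, 4), (57, 25, 3, 6), (72, 19, 2, 3), (68, 16, 2, 2), (86, 11, 2, 5), (55, 9, 4, 6), (10, 0, 29, 5), (0, 0, 9, 45)]
```

step_arm(targets="-1 0 0 -0.05 0 0 0;-1 0 0 -0.1 0 0 0;-1 0 0 -0.135 0 0 0;-1 0 0 -0.15 0 0 0;-1 0 0 -0.155 0 0 0;-1 0 0 -0.155 0 0 0")

```text
clock: 17.32
eef_pos: [0.6204, 0.169, 0.0421]
tool_rot: [0.709, 0.705, -0.0, 0.001]
ft_force: [0.1, 0.8, -1.5]
grip_width: 0.017
grasp_force: 60.1
```

step_arm(targets="-1 0 0 -0.005 0 0 0;-1 0 0 -0.01 0 0 0;-1 0 0 -0.013 0 0 0;-1 0 0 -0.014 0 0 0;-1 0 0 -0.014 0 0 0")

```text
clock: 17.73
eef_pos: [0.6192, 0.1689, 0.0334]
tool_rot: [0.709, 0.705, -0.002, -0.0]
ft_force: [0.4, 0.2, -1.1]
grip_width: 0.0172
grasp_force: 60.3
```

step_arm(targets="-1 0 0 -0.003 0 0 0;-1 0 0 -0.005 0 0 0;-1 0 0 -0.005 0 0 0")

```text
clock: 17.98
eef_pos: [0.6194, 0.1694, 0.0327]
tool_rot: [0.709, 0.705, -0.001, 0.0]
ft_force: [-3.1, 2.1, 7.5]
grip_width: 0.017
grasp_force: 61.6
```

Contact; release, rise and retreat.

step_arm(targets="1 0 0 0 0 0 0;1 0 0 0 0 0 0;1 0 0 0 0 0 0;1 0 0 0 0 0 0;1 0 0 0.06 0 0 0;1 0 0 0.14 0 0 0;1 0 0 0.22 0 0 0;1 0 0 0.3 0 0 0;1 -0.06 0 0.38 0 0 0;1 -0.12 0 0.4 0 0 0")

```text
clock: 18.82
eef_pos: [0.5624, 0.1692, 0.235]
tool_rot: [0.71, 0.705, 0.002, 0.002]
ft_force: [1.0, 1.4, 1.5]
grip_width: 0.0854
grasp_force: 0.0
```

step_arm(targets="1 -0.08 0 0 0 0 0;1 -0.16 0 0 0 0 0;1 -0.24 0 0 0 0 0;1 -0.32 0.05 0 0 0 0;1 -0.4 0.1 0 0 0 0;1 -0.46 0.15 0 0 0 0;1 -0.46 0.15 0 0 0 0;1 -0.46 0.15 0 0 0 0")

```text
clock: 19.48
eef_pos: [0.3273, 0.245, 0.2309]
tool_rot: [0.707, 0.707, -0.001, -0.0]
ft_force: [0.5, -0.8, 0.3]
grip_width: 0.0855
grasp_force: 0.0
```

```bash
python3 - <<'E'
from h import *
st()
t=bot.camera("top")[:,:,::-1];s=bot.camera("scene")[:,:,::-1];cv2.imwrite("pics/t11.png",t);cv2.imwrite("pics/s11.png",s)
for n,im in(("top",t),("scene",s)):
  a=cv2.imread(f"pics/{n}0.png").astype(int);d=np.abs(a-im).max(2)
  m=cv2.morphologyEx((d>45).astype(np.uint8),cv2.MORPH_OPEN,np.ones((2,2)))
  print(n,[(cv2.boundingRect(c),cv2.contourArea(c)) for c in cv2.findContours(m,0,2)[0] if cv2.contourArea(c)>6])
m=(t.min(2)>165).astype(np.uint8);m[:155]=0;m[200:]=0;m[:,:150]=0;m[:,300:]=0
for c in cv2.findContours(m,0,2)[0]:
  if cv2.contourArea(c)>100:
    b=cv2.boxPoints(cv2.minAreaRect(c));print(b,[onz("top",p,.002) for p in b])
# grey-coloured pixels inside tin mouth, ascii
g=t[168:228,355:415].astype(int);sat=g.max(2)-g.min(2)
print("greyish px in mouth",np.argwhere((sat<28)&(g.max(2)>50))[:40].tolist())
E
```

```text
19.48 [0.3273 0.245  0.2309] [ 0.7073  0.7069 -0.0014 -0.0002] [ 0.471  -0.7999  0.3457] 0.08552440589156682 0.0
top [((447, 363, 65, 21), 502.5), ((0, 359, 13, 25), 99.5), ((195, 358, 70, 26), 1013.0), ((108, 319, 6, 5), 11.0), ((44, 287, 4, 5), 10.0), ((92, 286, 15, 9), 50.5), ((109, 285, 15, 24), 112.5), ((49, 282, 7, 11), 47.0), ((57, 277, 8, 9), 31.5), ((0, 273, 132, 111), 7080.5), ((112, 255, 36, 73), 1165.5), ((147, 158, 102, 33), 1977.0)]
scene [((418, 370, 4, 12), 22.0), ((426, 292, 41, 18), 376.5), ((285, 289, 24, 26), 194.5), ((426, 281, 6, 3), 7.0), ((389, 267, 36, 25), 444.5), ((418, 266, 23, 14), 173.0), ((387, 250, 28, 23), 346.5), ((446, 230, 7, 4), 7.0), ((209, 199, 50, 53), 861.0), ((441, 195, 16, 6), 39.0), ((425, 189, 5, 12), 29.5), ((281, 187, 23, 25), 150.5), ((281, 187, 10, 8), 25.5), ((446, 179, 55, 115), 2001.0), ((295, 166, 39, 60), 1054.0), ((392, 160, 51, 60), 1401.5), ((399, 151, 6, 7), 25.0), ((300, 149, 21, 15), 175.5), ((491, 134, 21, 50), 402.5), ((294, 120, 10, 30), 68.5), ((448, 109, 58, 70), 2421.5), ((333, 102, 22, 15), 135.5), ((411, 99, 34, 66), 1212.0), ((401, 97, 17, 53), 212.5), ((415, 89, 6, 4), 11.5), ((429, 79, 21, 19), 234.0), ((292, 0, 220, 157), 12987.0)]
[[213.6769 186.8154]
 [215.0708 161.7262]
 [247.36   163.52  ]
 [245.9662 188.6092]] [array([0.5828, 0.1218]), array([0.658 , 0.1202]), array([0.6546, 0.0241]), array([0.5795, 0.0264])]
greyish px in mouth [[0, 48], [0, 49], [1, 47], [1, 48], [1, 54], [1, 55], [2, 46], [2, 47], [2, 51], [2, 58], [2, 59], [3, 46], [3, 47], [3, 48], [3, 56], [4, 45], [4, 48], [4, 49], [4, 50], [4, 55], [5, 44], [5, 45], [5, 58], [6, 45], [6, 47], [6, 49], [6, 51], [7, 46], [7, 50], [7, 51], [8, 48], [9, 50], [10, 52], [10, 53], [10, 58], [10, 59], [11, 51], [11, 52], [11, 54], [12, 52]]
```

```bash
python3 - <<'E'
from h import *
a=cv2.imread("pics/top0.png");t=cv2.imread("pics/t11.png")
for p in((248,207),(249,221),(263,213),(277,207),(274,223)):
  x,y=p;print(p,a[y-5:y+6,x-5:x+6].mean(2).std().round(1),t[y-5:y+6,x-5:x+6].mean(2).std().round(1))
k=a[207:221,257:271]  # nut3 patch
for n,im in(("before",a),("after",t)):
  r=cv2.matchTemplate(im,k,cv2.TM_CCOEFF_NORMED);pk=(r==cv2.dilate(r,np.ones((9,9))))&(r>.5)
  print(n,[(x+7,y+7,round(float(r[y,x]),2)) for y,x in np.argwhere(pk)])
# floor-of-tin region vs before
d=np.abs(a.astype(int)-t).max(2)
m=d[165:230,340:415]>22;print(m.sum(),[cv2.boundingRect(c) for c in cv2.findContours(m.astype(np.uint8),0,2)[0] if cv2.contourArea(c)>2])
for X in((.544,-.268,.006),(.544,-.385,.006),(.544,-.3,.02)):print(proj("top",X))
print("scene pt",onz("scene",(344,109),0),onz("scene",(310,156),0))
E
```

```text
(248, 207) 23.2 12.5
(249, 221) 19.5 2.0
(263, 213) 18.9 1.7
(277, 207) 26.2 15.6
(274, 223) 20.2 2.4
before [(np.int64(239), np.int64(103), 0.55), (np.int64(188), np.int64(115), 0.6), (np.int64(249), np.int64(207), 0.76), (np.int64(278), np.int64(208), 0.71), (np.int64(264), np.int64(214), 1.0), (np.int64(250), np.int64(222), 0.93), (np.int64(275), np.int64(224), 0.93)]
after [(np.int64(239), np.int64(103), 0.55), (np.int64(188), np.int64(115), 0.59)]
412 [(22, 45, 46, 20), (27, 24, 5, 4), (3, 5, 65, 22)]
[346.3969 202.7164]
[386.5439 203.6034]
[358.6843 202.5525]
scene pt [ 0.5078 -0.7115] [ 0.5191 -0.3203]
```

```bash
python3 - <<'E'
from h import *
for n in("top0","t11"):
  a=cv2.imread(f"pics/{n}.png")[178:218:2,356:384].max(2);print(n);print("\n".join(" ".join(f"{v:3d}" for v in r) for r in a))
E
```

```text
top0
178 178 178 178 175 172 159 144 130 141 159 152 123  91  72  71  72  66  68  71  67  68  65  67  67  68  68  67
169 166 159 145 125 105  97 114 154 170 135 102  94  88  90  88  87  78  74  71  70  74  72  69  67  70  68  68
120 102  87  75  70  83 135 179 167 112  83  84  85  85  84  85  85  85  83  84  86  90  95  83  78  74  70  66
 73  74  68  65  85 137 175 155 103  86  86  83  86  86  85  84  86  86  88  84  83  84  83  85  87  89  87  73
 73  72  63  81 138 178 154 105  81  84  86  87  87  85  86  86  83  86  85  85  87  85  86  85  85  83  83  83
 72  68  68 108 165 180 154 132 128 114  96  94  90  82  86  86  84  85  86  85  82  84  83  83  86  85  82  83
 70  66  90 160 191 174 156 156 156 155 153 151 140 119  97  91  87  84  83  84  87  86  82  84  84  83  84  85
 65  64 103 170 191 168 153 156 158 157 155 154 157 155 151 142 120  96  84  84  85  83  86  85  85  79  83  83
 63  67 109 162 178 161 154 156 155 154 153 155 155 156 155 154 151 142 114  91  85  83  83  82  84  83  85  85
 62  77 134 178 181 162 155 155 153 155 154 155 156 155 155 157 156 153 145 130 107  89
[... 2688 characters left out ...]
 159 156 135 101  85  84  86
 76  64  64  91 163 204 186 164 159 159 157 159 158 160 158 159 157 163 156 157 158 158 158 154 132  91  80  78
 76  75  65  63  88 146 185 183 164 157 159 156 158 158 160 160 160 160 160 157 158 157 156 148 127  84  75  75
 76  76  70  63  63  90 150 188 183 164 158 156 158 157 157 160 157 157 157 153 148 147 143 140 118  84  74  73
 81  83  76  74  64  60  93 163 194 179 154 145 145 146 145 148 145 148 143 146 144 145 146 142 120  86  72  73
 75  77  78  76  75  66  63  76 116 160 177 169 154 145 143 146 143 145 146 148 142 144 148 141 121  85  71  72
 79  78  77  78  76  74  69  64  57  78 120 169 189 172 152 145 144 143 145 144 145 145 144 131 101  76  71  76
```

```bash
python3 -c "
from h import *
st();print(bot.job_done())"
```

```text
19.58 [0.3295 0.244  0.2308] [ 0.7087  0.7055 -0.0014  0.0002] [ 0.0974  0.2118 -0.0161] 0.08548924061203345 0.0
the job is handed in; nothing more can be done
None
```

I handed the job in at 19.6 s with no verdict returned: the scoop is laid down and let go on the bare bench and the tin is upright, but I never saw the nuts in the tin; I infer all five are there because the scoop weighed empty after the pour and no nut showed in the tray or on the visible bench (during the pour, joint 4 reached its limit and the scoop's lip nudged the tin a few millimetres).

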